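# Mount a colonnette between lathe centres and hold the speed lever at third

### The job

Take the red colonnette from the rack, lay it in the two V rests of the little lathe and slide the tailstock up until both centres are fully home in its end holes and carry it clear of the rests, then let go of it and of the tailstock. Only then press the red spring-return speed lever down past its first two clicks to the third, and finish while holding it there. Leave the gilded colonnette in the rack and the burnisher in front of the lathe where they are.

Things in the scene. Friction and masses are not known exactly. Their poses are not given: they have to be found in the camera images.
- colonnette: Turned colonnette to mount: round rod, red shaft 20 mm thick, 170 mm long, about 70 g, ends alike. Origin at its middle on its axis, x along the rod. Cream beads 27 mm thick 58-65 mm from the middle; bare ends 24 mm thick with a centre hole 13 mm wide, 12 mm deep. Lies level in either place of the rack, its axis 55 mm above the bench.
- gilded: A finished gold colonnette of the same shape in the rack's other place, 84 mm beside the red one. Leave it there.
- rack: Fixed wooden rack, 130 x 170 x 14 mm base; origin at the centre of its underside. Its two places lie along its x axis at y = +42 and -42 mm, each a pair of V notches 80 mm apart (12 mm thick), free in the middle for fingers.
- lathe: Small green lathe, fixed. Origin under the bed, midway between the centres; y along the bed from tailstock to headstock, x to its back (away from the robot). Axis of the centres: over the bed's middle, 115 mm above the bench. Headstock (motor behind it) y = 101 to 205 mm, 84 mm deep, top at 156 mm; its fixed 60-degree centre points to -y, tip at y = 76 mm. Bed top at 50 mm.
- centre_line (a point): The point on the axis of the centres, 115 mm above the bench, where the middle of the colonnette is once it is fully home between the centres; axes as the lathe's.
- rests: Two V rests on the bed, 8 mm thick, at y = +-32 mm (origin and axes as the lathe's), mouth 34 mm wide. They carry the rod's axis 112 mm above the bench, 3 mm below the centres, which lift it as they go home. Lay the rod with its middle 12 to 18 mm from centre_line towards the tailstock to clear both centres; the tailstock then pushes it along the rests on to the headstock centre.
- tailstock (a joint): Slide of the tailstock, m: 0 = fully back (tip of its centre at y = -126 mm in the lathe's frame), grows towards the headstock, to 0.07. Starts at 0 to 0.012; both centres are home near 0.052, at a firm stop against the rod. It drags with about 5 N and stays where it is left; about 10 N more seats the centres.
- tail_knob (a point): Middle of the black upright knob on top of the tailstock, 22 mm in diameter, 36 mm tall (142 to 176 mm above the bench; this point is at 160 mm). It moves with the tailstock; pinch it or push it.
- speed_lever (a joint): Angle of the red-handled speed lever on the dial at the headstock's outer end, rad: 0 = off (21 degrees above level), grows as it is pressed down. Clicks at 0.24, 0.49 and, third, 0.74; stop at 0.76. A spring returns it to 0 from everywhere: at the handle about 4 N at the start, 10 N at the third click, up to 3 N more just before each click.
- lever_grip (a point): Middle of the lever's red round cross-handle, 18 mm thick, 58 mm long, lying along the lathe's y, 105 mm from the pivot axis. Off: 152 mm above the bench; third click: about 77 mm. The lever's arm joins it 29 mm towards the headstock. Press it from above, or pinch it from above (it turns in the grip).
- lever_pivot (a point): Point on the lever's hinge axis, level with the handle's middle along the axis; the axis is parallel to the lathe's y axis, 115 mm above the bench. The handle lies on its robot side (towards the lathe's -x).
- burnisher: Agate burnisher, a wooden-handled tool 180 mm long and 18 mm thick, lying on the bench in front of the lathe, roughly parallel to it; origin under its middle. Leave it there.
Not all that is in view belongs to the job. What is shaped like the colonnette but green is not meant.

How it is judged:
On the way, in this order (a step that is already met when the one before it is completed fails the run):
1. the red colonnette lies in the V rests, let go (contact force between colonnette and rests above 0.1 N and contact force between colonnette and the fingers below 0.1 N and angle between the x axis of colonnette and the y axis of lathe, either way round below 0.1 rad), for 0.1 s.
2. the red colonnette is carried by the two centres, clear of the rests and the fingers, the lever still off (x of colonnette in the frame of centre_line between -0.0025 and 0.0025 m and y of colonnette in the frame of centre_line between -0.005 and 0.005 m and z of colonnette in the frame of centre_line between -0.0018 and 0.0025 m and angle between the x axis of colonnette and the y axis of lathe, either way round below 0.025 rad and contact force between colonnette and rests below 0.1 N and value of joint tailstock above 0.044 m and contact force between colonnette and the fingers below 0.1 N and value of joint speed_lever below 0.1 rad and contact force between the fingers and anything else below 0.1 N), for 0.2 s.
3. the speed lever is held at its third click (value of joint speed_lever above 0.66 rad), for 0.5 s.
At the end, for the whole second after the job is handed in: Fingers hold the lever at its third click (0.66 rad or more, over 2 N); the red colonnette is at rest on both centres: 2.5 mm sideways, -1.8/+2.5 mm in height, 5 mm along, 0.025 rad, touching neither rests nor fingers; tailstock beyond 0.044 m (x of colonnette in the frame of centre_line between -0.0025 and 0.0025 m and y of colonnette in the frame of centre_line between -0.005 and 0.005 m and z of colonnette in the frame of centre_line between -0.0018 and 0.0025 m and angle between the x axis of colonnette and the y axis of lathe, either way round below 0.025 rad and contact force between colonnette and rests below 0.1 N and value of joint tailstock above 0.044 m and contact force between colonnette and the fingers below 0.1 N and value of joint speed_lever above 0.66 rad and contact force between the fingers and speed_lever above 2 N and linear speed of colonnette below 0.02 m/s); the arm keeps its last pose, push and grip.
It fails at once if the lever is pressed to its first click before the red colonnette is between the centres (value of joint speed_lever above 0.2 rad and (value of joint tailstock below 0.04 m or distance between colonnette and centre_line above 0.01 m)).
It fails at once if the colonnette falls to the bench (height (world z) of colonnette below 0.03 m).
It fails at once if the gilded colonnette or the burnisher is moved over 25 mm (distance of any of gilded, burnisher from where it was at the start of the episode above 0.025 m).
It also fails if it takes over 61 s, if anything falls off the work surface, if the arm or the gripper's body presses on something with over 40 N, if the wrist force passes 120 N, or if a joint passes its speed limit or range.

### The arm

A 7-joint arm with a two-finger parallel gripper is mounted at the origin on the work surface. World frame = base frame: x ahead of the robot, y to its left, z up, the work surface at z = 0. Lengths are in m, angles in rad, forces in N, time in s.
With the tool pointing down it reaches from about 0.425 to 0.875 m from the base axis. Payload 8.4 kg.
Tool frame: the origin (TCP) lies on the centre line of the jaws, within the pads' length; the fingertips stand 8 mm ahead of it and the grasp point (between the pads) lies 11 mm behind it; z points along the fingers, y is the line along which they close (so a half turn about z gives the same grasp; the last joint's range is limited). The gripper opens to 85 mm and grips with 20 to 120 N. Pads are 22 mm wide; open, the fingers measure 114 mm over their backs; the gripper's body (76 mm by 85 mm) begins 54 mm behind the grasp point. The pads swing forward as they close: fully open they stand 13 mm farther back than shut.
Start: joints at [1.164, 0.333, 0.04, 1.465, -0.013, 1.343, -0.059], TCP at [0.197, -0.619, 0.239] pointing down, gripper open.
Joint ranges: [-2.58, 2.58], [-0.38, 2.09], [-1.3, 1.39], [0.25, 2.4], [-1.5, 4.64], [0.08, 2.09], [-2.65, 2.65]. Speed limits (rad/s): [2.22, 2.22, 2.79, 2.79, 3.14, 3.14, 3.14].

### API

Orientations are given as a unit quaternion [w, x, y, z].
In Python, from workcell import robot, read_camera, get_calibration, order gives the robot as it stands.
- The arm moves only by the shell command python3 -m inch 'ROWS' [FORCE]. ROWS is JSON, a list of rows, each an object with "dp": the shift along the tool's x, y, z in cm, a list of three; "rot": the turn, a rotation vector about the tool's x, y, z in degrees, a list of three; "grip": the gripper's target within -1 to 1 (fully open at 1, half-way at 0, shut at -1). A call has 1 to 5 rows; each row is the pose to reach, as a shift and turn from the pose commanded when the call began, along the tool's axes at that moment; what a row does not reach only later rows make up. A row lasts 1/10 s, in which the tool goes at most 50 mm and 8.59 degrees, less where a joint would pass 70% of its speed; a pose out of reach is approached as far as the arm can. A call with a gripper value outside its range is refused whole. The fingers move at their own pace and stop on an object; FORCE is the grip in N (left out, the last holds). Time passes only in rows, so rows that repeat a pose let the fingers close. It gives the time, the measured TCP pose, the force, the opening and the grip force at its end, in the units of the state.
- robot.observe(): the state, without advancing time (a new reading comes with each control period).
- read_camera(name): name is "scene" or "top"; returns the picture (420x560x3 uint8, red, green, blue); there is no depth.
- get_calibration(name): a dict with "fov_y" (degrees; the focal length in pixels is half the picture's height over the tangent of half this angle, whatever the lens; pixels are square), "cx", "cy" (the principal point, pixels), "camera_from_world" (4x4, takes a point from world to camera coordinates). Camera axes: x right, y down, z forward; pixel columns grow to the right and rows downward; lengths in m; the calibration is good to about 2 mm. A picture is of the moment at which its call begins. get_calibration takes no time and is no camera call.
- order.sign_off(): hands the job in; it is judged then, once.
The state is a dict: "time_s": time; "joint_pos": joint angles; "joint_vel": joint speeds; "joint_torque": joint torques, N m; "eef_pos": TCP position; "ee_rot": TCP orientation; "force": force on the tool from outside, world axes, zero at the start; "wrist_torque": the same for the moment, N m; "grip_width": finger opening in m; "finger_force": force on a finger pad.
Only numpy, scipy, OpenCV 4.12 (cv2) and the standard library are available. Lean on these libraries where they do the work, as an engineer would, in place of code of your own. Each camera call takes 0.05 s, during which the arm holds its last target. There are 200 camera calls.

## Working session

There is one attempt and no reset: what is moved stays moved. The work goes in short steps, Python scripts to look and compute and a shell command to move; the robot and the scene stay as the last step left them, time stands still between calls to the robot, and variables do not carry over. Pictures are saved under pics/ and viewed, at most 10 in all, crops included, and the job is handed in when it is done.

```bash
mkdir -p pics; ls
python3 - <<'E'
from workcell import robot, read_camera, get_calibration
import cv2,numpy as np
for n in("scene","top"):
    im=read_camera(n); cv2.imwrite(f"pics/{n}0.png",im[:,:,::-1]); c=get_calibration(n); print(n,c)
print(robot.observe())
E
```

```text
pics
scene {'fov_y': 48.87316220087503, 'cx': 268.11115282984895, 'cy': 215.6660822702766, 'camera_from_world': array([[-0.75086746,  0.66019753, -0.01836512,  0.46156378],
       [ 0.46837132,  0.51267945, -0.71957493, -0.11776716],
       [-0.46564617, -0.5489071 , -0.69417191,  1.50749019],
       [ 0.        ,  0.        ,  0.        ,  1.        ]])}
top {'fov_y': 54.42025447286181, 'cx': 287.32451837840466, 'cy': 209.00993302947305, 'camera_from_world': array([[-0.01588358, -0.99971715, -0.01770091, -0.04488786],
       [-0.98760407,  0.01845108, -0.15587737,  0.58197253],
       [ 0.15615988,  0.0150056 , -0.9876178 ,  1.27252784],
       [ 0.        ,  0.        ,  0.        ,  1.        ]])}
{'time_s': 0.1, 'joint_pos': array([ 1.16378618,  0.33384466,  0.03986291,  1.4661926 , -0.01338122,
        1.34329582, -0.05851464]), 'joint_vel': array([-0.00023301, -0.00064453, -0.00024702, -0.00228594,  0.00262802,
       -0.00101129,  0.00066608]), 'joint_torque': array([ 4.18881289e-03, -6.60017610e+01,  1.37057215e+00, -4.06478405e+01,
        1.72316737e-02,  8.89638002e-03,  7.04009949e-06]), 'eef_pos': array([ 0.19678605, -0.61907178,  0.23850242]), 'ee_rot': array([-7.17861302e-04,  9.88180955e-01,  1.53290107e-01, -1.68710409e-04]), 'force': array([-0.13934372, -0.67511789, -0.17046972]), 'wrist_torque': array([ 0.01166273,  0.04379466, -0.0381443 ]), 'finger_force': 0.0, 'grip_width': 0.08566752139327564}
```

View pics/scene0.png

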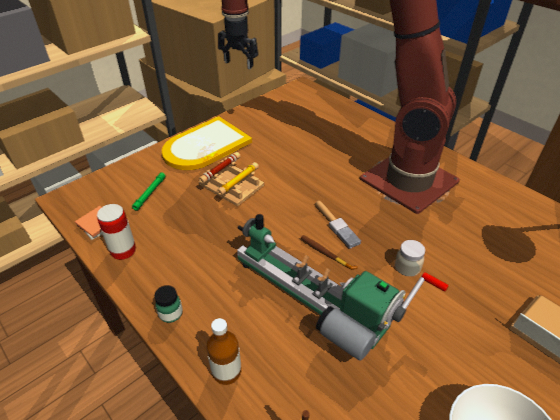

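View pics/top0.png

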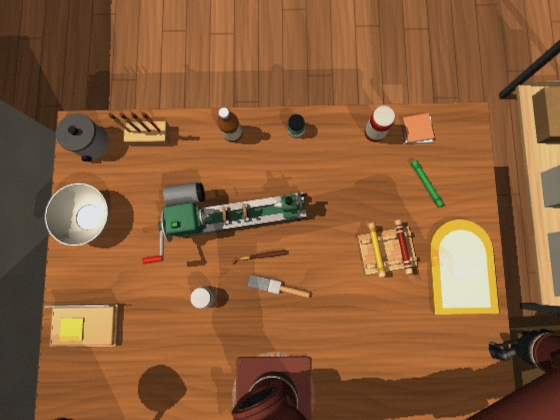

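The scene shows the rack at top px (390,250) holding a red rod at (404,247) and a gold one at (377,250). The green rod at (427,183) is the decoy. The lathe runs from the headstock at (182,220) to the tailstock at (290,202), and the red lever handle is at (152,260). The red rod in the rack is the one meant, and I'll confirm it in a crop.

```bash
cat > h.py <<'E'
import cv2,numpy as np
from workcell import robot, read_camera, get_calibration
def ray(n,px):
    c=get_calibration(n);T=c["camera_from_world"];f=210/np.tan(np.radians(c["fov_y"]/2))
    d=T[:3,:3].T@np.array([(px[0]-c["cx"])/f,(px[1]-c["cy"])/f,1]);return -T[:3,:3].T@T[:3,3],d
def onz(n,px,z):
    o,d=ray(n,px);return o+d*(z-o[2])/d[2]
def tri(p,q):
    (a,d),(b,e)=ray("scene",p),ray("top",q)
    s=np.linalg.lstsq(np.c_[d,-e],b-a,rcond=None)[0];u,v=a+s[0]*d,b+s[1]*e
    return (u+v)/2,np.linalg.norm(u-v)
def proj(n,P):
    c=get_calibration(n);T=c["camera_from_world"];f=210/np.tan(np.radians(c["fov_y"]/2))
    p=T[:3,:3]@P+T[:3,3];return np.array([c["cx"],c["cy"]])+f*p[:2]/p[2]
def blob(im,box,lo,hi):
    x0,y0,x1,y1=box;h=cv2.cvtColor(im[y0:y1,x0:x1],cv2.COLOR_RGB2HSV)
    if lo[0]<0: m=cv2.inRange(h,(0,*lo[1:]),hi)|cv2.inRange(h,(180+lo[0],*lo[1:]),(180,*hi[1:]))
    else: m=cv2.inRange(h,lo,hi)
    k,l,s,c=cv2.connectedComponentsWithStats(m);i=1+np.argmax(s[1:,4])
    p=np.argwhere(l==i)[:,::-1]+[x0,y0]
    r=cv2.minAreaRect(p.astype(np.float32));b=cv2.boxPoints(r)
    e=np.array(sorted([(b[j]+b[(j+1)%4])/2 for j in range(4)],key=lambda q:-np.linalg.norm(q-r[0]))[:2])
    return p.mean(0),e,len(p)
E
cat > a.py <<'E'
from h import *
t=cv2.cvtColor(cv2.imread("pics/top0.png"),4);s=cv2.cvtColor(cv2.imread("pics/scene0.png"),4)
np.set_printoptions(precision=4,suppress=True)
R=((-6,140,60),(6,255,255));G=((20,140,110),(32,255,255));K=((0,0,0),(180,255,40));N=((65,90,30),(90,255,255))
for nm,tb,sb,c,z in[("red",(385,215,425,280),(190,145,245,185),R,.055),("gold",(360,215,390,280),(215,160,265,195),G,.055),("lever",(138,250,168,268),(415,265,455,295),R,.152),("head",(155,195,205,245),(335,265,405,335),N,.156)]:
    a=blob(t,tb,*c);b=blob(s,sb,*c);print(nm,a[0],a[1].tolist(),a[2],"|",b[0],b[1].tolist(),b[2]);print("  z-plane",onz("top",a[0],z),onz("scene",b[0],z),"tri",tri(b[0],a[0]))
    e=[onz("top",q,z)for q in a[1]];print("  ends",e,np.degrees(np.arctan2(*(e[1]-e[0])[[1,0]])))
A=cv2.resize(t[165:290,360:450],None,fx=4,fy=4,interpolation=2)
B=cv2.resize(t[180:270,135:315],None,fx=4,fy=4,interpolation=2)[:, :]
o=np.zeros((600,800,3),np.uint8);o[:360,:720]=B;o2=cv2.resize(s[140:210,185:275],None,fx=2.6,fy=2.6);o[360:360+o2.shape[0],:o2.shape[1]]=o2
A=cv2.resize(t[210:290,355:420],None,fx=3,fy=3,interpolation=2);o[360:600,260:260+195]=A;C=cv2.resize(s[205:265,235:345],None,fx=3,fy=3,interpolation=2);o[360:540,465:795]=C
cv2.imwrite("pics/crop1.png",o[:,:,::-1])
E
python3 a.py
```

```text
red [402.9627 246.3602] [[405.937744140625, 260.0135498046875], [399.9449462890625, 232.4467315673828]] 161 | [220.4286 166.4375] [[230.23648071289062, 159.3311004638672], [211.31756591796875, 172.84461975097656]] 112
  z-plane [ 0.454  -0.4164  0.055 ] [ 0.4525 -0.4153  0.055 ] tri (array([ 0.4533, -0.4156,  0.0555]), np.float64(0.0018372696283908724))
  ends [array([ 0.4113, -0.4231,  0.055 ]), array([ 0.498 , -0.4095,  0.055 ])] 8.894696344566295
gold [376.2739 250.3185] [[371.57904052734375, 227.87936401367188], [380.622314453125, 271.2870178222656]] 157 | [238.7031 177.0524] [[253.42379760742188, 165.25091552734375], [223.65426635742188, 188.15054321289062]] 229
  z-plane [ 0.4431 -0.3323  0.055 ] [ 0.4428 -0.3333  0.055 ] tri (array([ 0.4432, -0.3323,  0.0558]), np.float64(0.0005579114192578351))
  ends [array([ 0.5141, -0.321 ,  0.055 ]), array([ 0.3778, -0.3425,  0.055 ])] -171.01436560772973
lever [152.0278 259.0926] [[161.984619140625, 257.8769226074219], [141.923095703125, 260.38458251953125]] 108 | [434.6131 281.3518] [[421.896240234375, 274.3868103027344], [446.4339599609375, 288.0188903808594]] 199
  z-plane [0.4235 0.3412 0.152 ] [0.4215 0.3404 0.152 ] tri (array([0.4232, 0.3408, 0.1538]), np.float64(0.0005535100607183805))
  ends [array([0.4265, 0.3121, 0.152 ]), array([0.4202, 0.3708, 0.152 ])] 96.1349621940512
head [181.9157 219.0142] [[202.229736328125, 216.3783721923828], [164.12161254882812, 222.72972106933594]] 984 | [366.3321 300.352 ] [[344.6153869628906, 283.5769348144531], [394.4615173339844, 316.8077087402344]] 2108
  z-plane [0.5395 0.2552 0.156 ] [0.5745 0.2744 0.156 ] tri (array([0.5471, 0.2627, 0.118 ]), np.float64(0.00759744791054324))
  ends [array([0.5463, 0.1951, 0.156 ]), array([0.5294, 0.3077, 0.156 ])] 98.51777571354124
```

View pics/crop1.png

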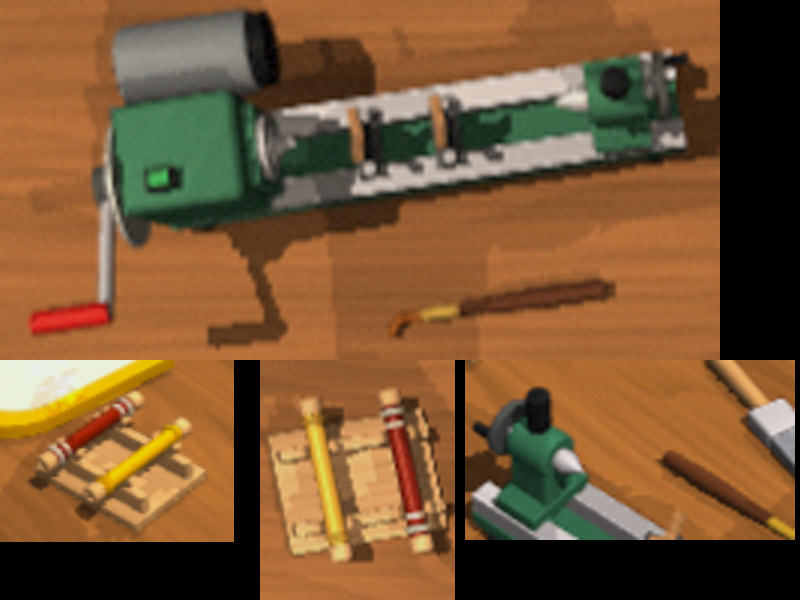

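Confirmed: the red-shafted rod with cream beads lies in the rack's right place (top px 403,246) and the gold one is beside it. The lever handle is at (152,259). Next I need a precise lathe axis.

```bash
cat > b.py <<'E'
from h import *
t=cv2.cvtColor(cv2.imread("pics/top0.png"),4);s=cv2.cvtColor(cv2.imread("pics/scene0.png"),4)
np.set_printoptions(precision=4,suppress=True)
K=((0,0,0),(180,255,35))
a=blob(t,(280,193,296,208),*K);b=blob(s,(250,210,268,232),*K);print("knob",a,b,onz("top",a[0],.17),tri(b[0],a[0]))
o=np.zeros((600,800,3),np.uint8)
A=cv2.resize(t[190:235,195:309],None,fx=7,fy=7,interpolation=2);o[:315,:798]=A
B=cv2.resize(s[220:310,240:365],None,fx=3,fy=3,interpolation=2);o[325:595,:375]=B
for x in range(200,309,10):
    cv2.putText(o,str(x),((x-195)*7-8,10),0,.35,(255,255,0));cv2.line(o,((x-195)*7,12),((x-195)*7,18),(255,255,0))
for y in range(195,235,10):cv2.putText(o,str(y),(0,(y-190)*7+4),0,.35,(255,255,0))
C=cv2.resize(s[230:290,280:345],None,fx=4.2,fy=4.2,interpolation=2);o[325:325+C.shape[0],380:380+C.shape[1]]=C
cv2.imwrite("pics/crop2.png",o[:,:,::-1])
E
python3 b.py
```

```text
knob (array([288.7059, 200.5   ]), array([[288.5, 197. ],
       [288.5, 204. ]], dtype=float32), 34) (array([257.934 , 221.8585]), array([[256.5, 215. ],
       [256.5, 228. ]], dtype=float32), 106) [ 0.5865 -0.0613  0.17  ] (array([ 0.5898, -0.0616,  0.1546]), np.float64(0.0014503328994124457))
```

View pics/crop2.png

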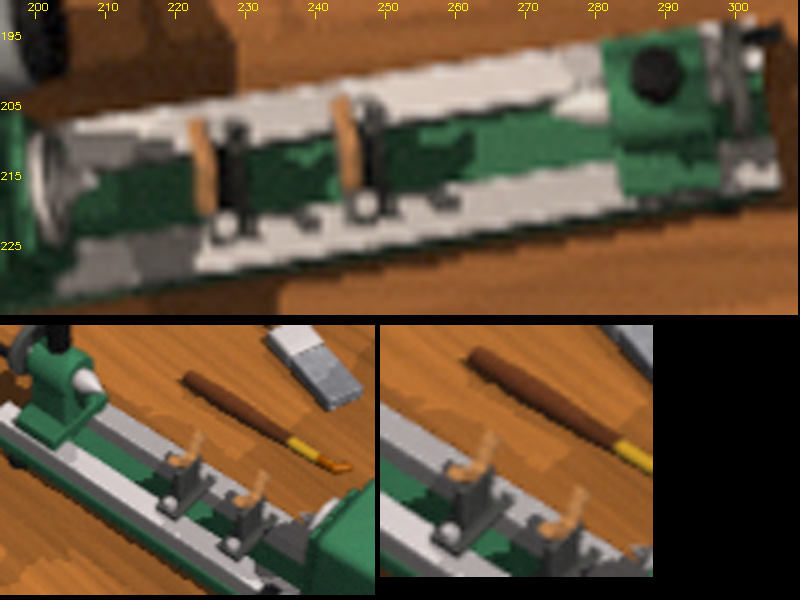

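Run:
```python
from h import *
np.set_printoptions(precision=4,suppress=True)
P=lambda x,y:(195+x/7,190+y/7)
for n,x,y,z in[("back",70,122,.05),("back",560,52,.05),("front",200,270,.05),("front",780,185,.05),("tailtip",553,107,.115),("r1a",195,118,.115),("r1b",208,213,.115),("r2a",341,97,.115),("r2b",352,193,.115),("headtip",97,180,.115)]:
    print(n,onz("top",P(x,y),z))
a=onz("top",(288.7,200.5),.176);print("knob",a,"headtop",onz("top",(181.9,219.0),.156))
```

```text
back [0.5905 0.2107 0.05  ]
back [ 0.619  -0.0158  0.05  ]
front [0.5208 0.15   0.05  ]
front [ 0.5552 -0.1158  0.05  ]
tailtip [ 0.5824 -0.0154  0.115 ]
r1a [0.5804 0.1415 0.115 ]
r1b [0.5384 0.1354 0.115 ]
r2a [0.5886 0.0774 0.115 ]
r2b [0.5461 0.0726 0.115 ]
headtip [0.5538 0.1841 0.115 ]
knob [ 0.5854 -0.0613  0.176 ] headtop [0.5395 0.2553 0.156 ]
```

```bash
cat > go.py <<'E'
import sys,numpy as np
from workcell import robot
from scipy.spatial.transform import Rotation as Ro
np.set_printoptions(precision=2,suppress=True)
x,y,z,h=map(float,sys.argv[1:5]);s=robot.observe();q=s["ee_rot"];R=Ro.from_quat([*q[1:],q[0]])
c,d=np.cos(np.radians(h)),np.sin(np.radians(h));T=Ro.from_matrix([[c,d,0],[d,-c,0],[0,0,-1]])
print("dp",R.inv().apply(np.array([x,y,z])-s["eef_pos"])*100,"rot",(R.inv()*T).as_rotvec(degrees=True))
print("t",s["time_s"],"p",s["eef_pos"].round(4),"w",s["grip_width"],"F",s["force"],"ff",s["finger_force"])
E
python3 go.py .4654 -.4141 .15 9
```

```text
dp [ 31.81 -11.38   8.86] rot [-0.08  0.01  8.64]
t 0.1 p [ 0.2  -0.62  0.24] w 0.08566752139327564 F [-0.14 -0.68 -0.17] ff 0.0
```

```bash
python3 -m inch '[{"dp":[4,-1.5,0],"rot":[0,0,1],"grip":1},{"dp":[8,-3,0],"rot":[0,0,2],"grip":1},{"dp":[12,-4.5,1],"rot":[0,0,3],"grip":1},{"dp":[16,-6,2],"rot":[0,0,4],"grip":1},{"dp":[20,-7.5,3],"rot":[0,0,5],"grip":1}]' 40
python3 go.py .4654 -.4141 .15 9
```

```text
time_s: 0.6
eef_pos: [0.3658, -0.486, 0.2087]
ee_rot: [-0.0, 0.994, 0.11, -0.0]
force: [0.5, -0.7, 0.4]
grip_width: 0.0853
finger_force: 0.0
dp [11.29 -4.85  5.87] rot [-0.02  0.01  3.59]
t 0.6 p [ 0.37 -0.49  0.21] w 0.08533034497215214 F [ 0.52 -0.66  0.42] ff 0.0
```

```bash
python3 -m inch '[{"dp":[4,-1.7,2],"rot":[0,0,1.5],"grip":1},{"dp":[8,-3.4,4],"rot":[0,0,3],"grip":1},{"dp":[11.3,-4.85,5.8],"rot":[0,0,3.6],"grip":1},{"dp":[11.3,-4.85,5.8],"rot":[0,0,3.6],"grip":1},{"dp":[11.3,-4.85,5.8],"rot":[0,0,3.6],"grip":1}]'
python3 go.py .4654 -.4141 .044 9
```

```text
time_s: 1.1
eef_pos: [0.4647, -0.4142, 0.1503]
ee_rot: [-0.001, 0.997, 0.08, -0.001]
force: [-0.1, -1.1, 1.0]
grip_width: 0.0852
finger_force: 0.0
dp [ 0.08  0.01 10.63] rot [-0.09  0.07  0.17]
t 1.1 p [ 0.46 -0.41  0.15] w 0.08523967537390721 F [-0.06 -1.12  0.97] ff 0.0
```

```bash
python3 -m inch '[{"dp":[0.1,0,3],"rot":[0,0,0],"grip":1},{"dp":[0.1,0,6],"rot":[0,0,0],"grip":1},{"dp":[0.1,0,8.5],"rot":[0,0,0],"grip":1},{"dp":[0.1,0,10.6],"rot":[0,0,0],"grip":1},{"dp":[0.1,0,10.6],"rot":[0,0,0],"grip":1}]'
python3 -m inch '[{"dp":[0,0,0],"rot":[0,0,0],"grip":-0.3},{"dp":[0,0,0],"rot":[0,0,0],"grip":-1},{"dp":[0,0,0],"rot":[0,0,0],"grip":-1},{"dp":[0,0,0],"rot":[0,0,0],"grip":-1},{"dp":[0,0,0],"rot":[0,0,0],"grip":-1}]' 40
python3 -m inch '[{"dp":[0,0,0],"rot":[0,0,0],"grip":-1},{"dp":[0,0,0],"rot":[0,0,0],"grip":-1},{"dp":[0,0,0],"rot":[0,0,0],"grip":-1}]'
```

```text
time_s: 1.6
eef_pos: [0.4625, -0.4154, 0.0428]
ee_rot: [-0.001, 0.997, 0.078, -0.002]
force: [-0.2, -0.6, -0.0]
grip_width: 0.0854
finger_force: 0.0
time_s: 2.1
eef_pos: [0.4655, -0.413, 0.0461]
ee_rot: [-0.002, 0.997, 0.079, -0.0]
force: [-5.6, 11.5, 8.9]
grip_width: 0.0184
finger_force: 38.9
time_s: 2.4
eef_pos: [0.4655, -0.413, 0.0461]
ee_rot: [-0.001, 0.997, 0.079, -0.0]
force: [-4.2, 8.9, 10.0]
grip_width: 0.0187
finger_force: 38.9
```

```bash
python3 -m inch '[{"dp":[0,0,-2],"rot":[0,0,0],"grip":-1},{"dp":[0,0,-5],"rot":[0,0,0],"grip":-1},{"dp":[0,0,-9],"rot":[0,0,0],"grip":-1},{"dp":[0,0,-13],"rot":[0,0,0],"grip":-1},{"dp":[0,0,-17],"rot":[0,0,0],"grip":-1}]'
python3 go.py .50 -.20 .22 40
python3 - <<'E'
from h import *
t=read_camera("top");s=read_camera("scene")
cv2.imwrite("pics/lift.png",np.hstack([cv2.resize(t[190:290,340:460],None,fx=3,fy=3),cv2.resize(s[90:190,160:280],None,fx=3,fy=3)])[:,:,::-1])
E
```

```text
time_s: 2.9
eef_pos: [0.4653, -0.4149, 0.2173]
ee_rot: [0.0, 0.997, 0.079, 0.0]
force: [0.5, 0.2, -0.8]
grip_width: 0.0186
finger_force: 39.2
dp [  6.81 -20.68  -0.27] rot [  0.01  -0.01 -30.95]
t 2.9 p [ 0.47 -0.41  0.22] w 0.018613687254002385 F [ 0.51  0.19 -0.81] ff 39.17378783226013
```

View pics/lift.png

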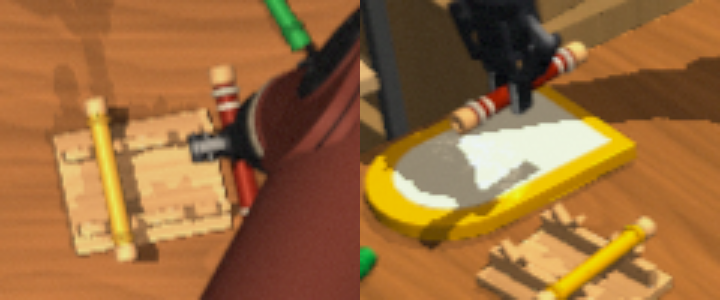

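The red rod is held level, and the gold one stays in the rack. Moving to the lathe.

```bash
python3 -m inch '[{"dp":[1.3,-4,0],"rot":[0,0,-7],"grip":-1},{"dp":[2.6,-8,0],"rot":[0,0,-14],"grip":-1},{"dp":[4,-12,0],"rot":[0,0,-21],"grip":-1},{"dp":[5.4,-16,0],"rot":[0,0,-28],"grip":-1},{"dp":[6.8,-20,0],"rot":[0,0,-35],"grip":-1}]'
python3 go.py .5644 .1045 .22 97.3
```

```text
time_s: 3.5
eef_pos: [0.5011, -0.2053, 0.2153]
ee_rot: [0.0, 0.926, 0.377, 0.0]
force: [1.0, -0.1, -0.7]
grip_width: 0.0187
finger_force: 39.3
dp [ 26.17 -17.74  -0.48] rot [  0.02   0.02 -52.98]
t 3.5 p [ 0.5  -0.21  0.22] w 0.01874508125887898 F [ 1.01 -0.07 -0.73] ff 39.25145745277405
```

```bash
python3 -m inch '[{"dp":[3.3,-2.2,0],"rot":[0,0,-7],"grip":-1},{"dp":[6.6,-4.4,0],"rot":[0,0,-14],"grip":-1},{"dp":[9.9,-6.6,-0.3],"rot":[0,0,-21],"grip":-1},{"dp":[13.2,-8.9,-0.5],"rot":[0,0,-28],"grip":-1},{"dp":[16.5,-11.1,-0.5],"rot":[0,0,-35],"grip":-1}]'
python3 go.py .5644 .1045 .19 97.3
```

```text
time_s: 4.0
eef_pos: [0.5427, -0.0108, 0.2207]
ee_rot: [0.0, 0.77, 0.638, 0.0]
force: [0.4, 1.0, -0.5]
grip_width: 0.0185
finger_force: 39.3
dp [11.73 -0.01  3.07] rot [  0.05   0.01 -17.98]
t 4.0 p [ 0.54 -0.01  0.22] w 0.018457027200235763 F [ 0.39  0.99 -0.55] ff 39.25699532032013
```

```bash
python3 -m inch '[{"dp":[4,0,0],"rot":[0,0,-6],"grip":-1},{"dp":[8,0,0],"rot":[0,0,-12],"grip":-1},{"dp":[11.7,0,1],"rot":[0,0,-18],"grip":-1},{"dp":[11.7,0,3],"rot":[0,0,-18],"grip":-1},{"dp":[11.7,0,3],"rot":[0,0,-18],"grip":-1}]'
python3 go.py .5644 .1045 .15 97.3
python3 - <<'E'
from h import *
np.set_printoptions(precision=4,suppress=True)
t=read_camera("top");s=read_camera("scene");
A=cv2.resize(t[180:240,160:310],None,fx=4,fy=4,interpolation=2);B=cv2.resize(s[200:300,230:380],None,fx=3.5,fy=3.5,interpolation=2)
o=np.zeros((600,600,3),np.uint8);o[:240]=A;o[245:595,:525]=B;cv2.imwrite("pics/over.png",o[:,:,::-1])
E
```

```text
time_s: 4.5
eef_pos: [0.5633, 0.1032, 0.1878]
ee_rot: [-0.001, 0.662, 0.75, -0.001]
force: [-0.5, -0.3, -1.1]
grip_width: 0.0189
finger_force: 39.3
dp [0.12 0.14 3.78] rot [-0.23 -0.01 -0.14]
t 4.5 p [0.56 0.1  0.19] w 0.018892938720315156 F [-0.51 -0.31 -1.07] ff 39.25180435180664
```

View pics/over.png

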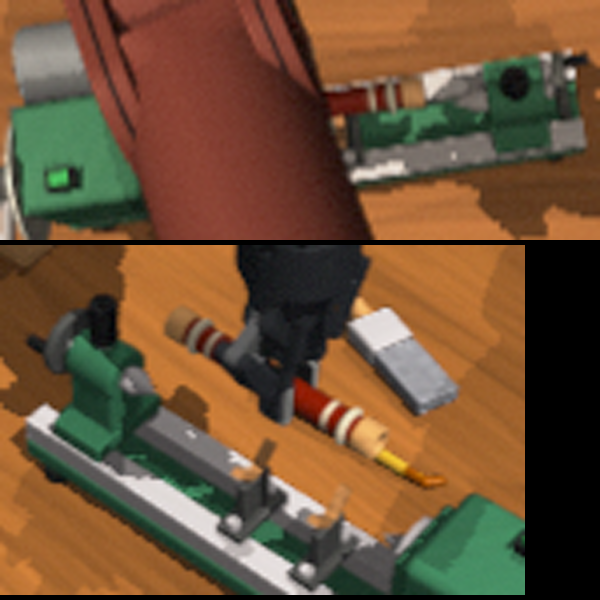

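Rod is above the rests. Scene px of its ends are about (281,223) and (337,256), and its tail end in the top view is about (266,202). I'll measure it along the axis.

Run:
```python
from h import *
np.set_printoptions(precision=4,suppress=True)
u=np.array([-.127,.992,0]);c=np.array([.564,.1075,0])
for n,p in[("scene",(280,223.3)),("scene",(337.8,255.5)),("top",(266,202.3))]:
    w=onz(n,p,.199);print(w,"lathe y",(w-c)@u,"x",(w-c)@[.992,.127,0])
```

```text
[0.5828 0.0118 0.199 ] lathe y -0.09735639127039886 x 0.006479262777262246
[0.5565 0.1714 0.199 ] lathe y 0.06436910641969264 x 0.0006907320396381664
[0.5773 0.0033 0.199 ] lathe y -0.10505168329694363 x -9.980062251451418e-06
```

```bash
python3 -m inch '[{"dp":[0.1,0.1,2],"rot":[0,0,0],"grip":-1},{"dp":[0.2,0.1,4],"rot":[0,0,0],"grip":-1},{"dp":[0.2,0.1,5.5],"rot":[0,0,0],"grip":-1},{"dp":[0.2,0.1,6.3],"rot":[0,0,0],"grip":-1},{"dp":[0.2,0.1,6.3],"rot":[0,0,0],"grip":-1}]'
python3 go.py .5643 .1055 .104 97.3
```

```text
time_s: 5.1
eef_pos: [0.5654, 0.1038, 0.1268]
ee_rot: [-0.0, 0.663, 0.749, -0.001]
force: [-0.9, 0.8, 0.1]
grip_width: 0.0184
finger_force: 39.3
dp [ 0.18 -0.08  2.28] rot [-0.07  0.01 -0.32]
t 5.1 p [0.57 0.1  0.13] w 0.018444871033317475 F [-0.91  0.84  0.12] ff 39.26774740219116
```

```bash
python3 -m inch '[{"dp":[0.1,-0.1,0.7],"rot":[0,0,-0.3],"grip":-1},{"dp":[0.2,-0.1,1.4],"rot":[0,0,-0.3],"grip":-1},{"dp":[0.2,-0.1,2.1],"rot":[0,0,-0.3],"grip":-1},{"dp":[0.2,-0.1,2.1],"rot":[0,0,-0.3],"grip":-1}]'
python3 go.py .5643 .1055 .104 97.3
```

```text
time_s: 5.5
eef_pos: [0.5638, 0.1062, 0.1053]
ee_rot: [-0.001, 0.66, 0.751, -0.001]
force: [0.6, -0.3, -0.3]
grip_width: 0.0185
finger_force: 39.3
dp [-0.08  0.04  0.13] rot [-0.09 -0.    0.04]
t 5.5 p [0.56 0.11 0.11] w 0.01852198830730873 F [ 0.64 -0.27 -0.25] ff 39.26797091960907
```

```bash
python3 -m inch '[{"dp":[0,0,0.1],"rot":[0,0,0],"grip":-1},{"dp":[0,0,0.2],"rot":[0,0,0],"grip":-1},{"dp":[0,0,0.3],"rot":[0,0,0],"grip":-1},{"dp":[0,0,0.3],"rot":[0,0,0],"grip":-1}]'
```

```text
time_s: 5.9
eef_pos: [0.5647, 0.1064, 0.1041]
ee_rot: [0.0, 0.66, 0.751, 0.0]
force: [-3.3, -0.4, 6.1]
grip_width: 0.0187
finger_force: 40.0
```

```bash
python3 -m inch '[{"dp":[0,0,-0.1],"rot":[0,0,0],"grip":-0.3},{"dp":[0,0,-0.1],"rot":[0,0,0],"grip":0.2},{"dp":[0,0,-0.1],"rot":[0,0,0],"grip":0.6},{"dp":[0,0,-0.1],"rot":[0,0,0],"grip":0.8},{"dp":[0,0,-0.1],"rot":[0,0,0],"grip":0.8}]'
python3 -m inch '[{"dp":[0,0,-2],"rot":[0,0,0],"grip":0.8},{"dp":[0,0,-5],"rot":[0,0,0],"grip":0.8},{"dp":[0,0,-9],"rot":[0,0,0],"grip":0.8},{"dp":[-4,0,-13],"rot":[0,0,0],"grip":0.8},{"dp":[-8,0,-15],"rot":[0,0,0],"grip":0.8}]'
python3 - <<'E'
from h import *
np.set_printoptions(precision=4,suppress=True)
t=read_camera("top");s=read_camera("scene");
R=((-6,140,60),(6,255,255))
u=np.array([-.127,.992,0]);c=np.array([.564,.1075,0])
for n,im,b in[("top",t,(195,190,290,235)),("scene",s,(255,215,345,300))]:
    m=blob(im,b,*R);print(n,m)
    for p in[m[0],*m[1]]:
        w=onz(n,p,.115);print(w,"y",(w-c)@u,"x",(w-c)@[.992,.127,0])
A=cv2.resize(t[180:240,160:310],None,fx=4,fy=4,interpolation=2);B=cv2.resize(s[200:300,230:380],None,fx=3.5,fy=3.5,interpolation=2)
o=np.zeros((600,600,3),np.uint8);o[:240]=A;o[245:595,:525]=B;cv2.imwrite("pics/laid.png",o[:,:,::-1])
E
```

```text
time_s: 6.4
eef_pos: [0.5644, 0.1063, 0.1043]
ee_rot: [-0.0, 0.66, 0.751, -0.0]
force: [0.6, -0.1, 0.0]
grip_width: 0.0769
finger_force: 0.0
time_s: 6.9
eef_pos: [0.575, 0.0296, 0.2569]
ee_rot: [0.001, 0.659, 0.753, 0.001]
force: [1.2, -0.5, -0.2]
grip_width: 0.0769
finger_force: 0.0
top (array([241.9427, 211.44  ]), array([[210., 212.],
       [272., 212.]], dtype=float32), 2232)
[0.5652 0.0828 0.115 ] y -0.024609755624891174 x -0.0019881520213515117
[0.5652 0.1808 0.115 ] y 0.07254018332565522 x 0.010535652768139446
[ 0.5617 -0.0091  0.115 ] y -0.11535580306254155 x -0.017070604598456104
scene (array([306.4219, 263.0084]), array([[291.3823, 254.0294],
       [321.2353, 271.9412]], dtype=float32), 237)
[0.5703 0.0922 0.115 ] y -0.01595416278775517 x 0.00427919028502377
[0.5773 0.0471 0.115 ] y -0.06159806366106153 x 0.005566339513779726
[0.5638 0.1352 0.115 ] y 0.027503700595462737 x 0.0032737734981331044
```

View pics/laid.png

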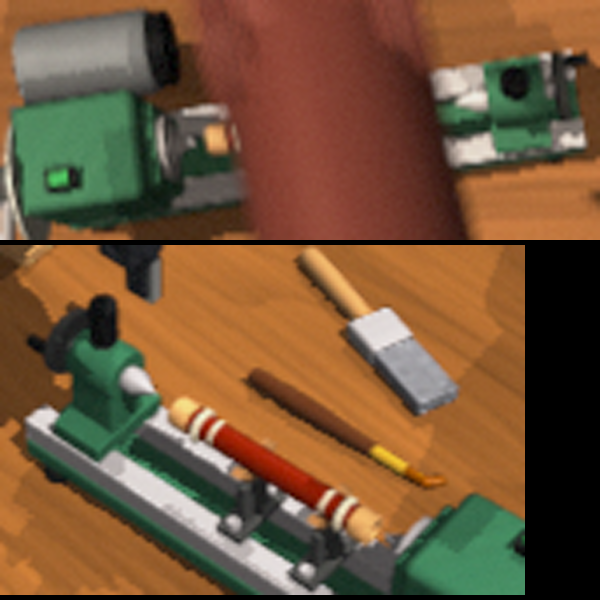

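The rod lies in both rests between the tips, with its middle about 16 mm toward the tailstock. Next is the knob.

```bash
python3 go.py .586 -.0613 .215 97.3
```

```text
dp [-8.25 -0.1   4.27] rot [ 0.3   0.22 -0.46]
t 7.0 p [0.58 0.02 0.26] w 0.07680566474127196 F [-0.26  0.05 -0.97] ff 0.0
```

```bash
python3 -m inch '[{"dp":[-3,0,0.5],"rot":[0,0,0],"grip":0.8},{"dp":[-6,0,2],"rot":[0,0,0],"grip":0.8},{"dp":[-8.2,-0.1,3.5],"rot":[0,0,-0.4],"grip":0.8},{"dp":[-8.2,-0.1,4.2],"rot":[0,0,-0.4],"grip":0.8},{"dp":[-8.2,-0.1,4.2],"rot":[0,0,-0.4],"grip":0.8}]'
python3 go.py .586 -.0613 .157 97.3
```

```text
time_s: 7.5
eef_pos: [0.5833, -0.0537, 0.2105]
ee_rot: [-0.001, 0.658, 0.753, -0.0]
force: [0.1, -0.3, 0.3]
grip_width: 0.0769
finger_force: 0.0
dp [-0.79  0.18  5.34] rot [-0.12 -0.06  0.37]
t 7.5 p [ 0.58 -0.05  0.21] w 0.07693889786822716 F [ 0.11 -0.32  0.31] ff 0.0
```

```bash
python3 -m inch '[{"dp":[-0.8,0.2,1.5],"rot":[0,0,0.3],"grip":0.8},{"dp":[-0.8,0.2,3],"rot":[0,0,0.3],"grip":0.8},{"dp":[-0.8,0.2,4.5],"rot":[0,0,0.3],"grip":0.8},{"dp":[-0.8,0.2,5.3],"rot":[0,0,0.3],"grip":0.8},{"dp":[-0.8,0.2,5.3],"rot":[0,0,0.3],"grip":0.8}]'
python3 go.py .586 -.0613 .157 97.3
```

```text
time_s: 8.0
eef_pos: [0.5861, -0.0608, 0.1571]
ee_rot: [-0.001, 0.66, 0.752, -0.001]
force: [-0.8, 0.2, 0.4]
grip_width: 0.0773
finger_force: 0.0
dp [-0.05 -0.02  0.01] rot [-0.15 -0.05  0.17]
t 8.0 p [ 0.59 -0.06  0.16] w 0.07726164054654522 F [-0.85  0.15  0.37] ff 0.0
```

```bash
python3 -m inch '[{"dp":[0,0,0],"rot":[0,0,0],"grip":-0.2},{"dp":[0,0,0],"rot":[0,0,0],"grip":-1},{"dp":[0,0,0],"rot":[0,0,0],"grip":-1},{"dp":[0,0,0],"rot":[0,0,0],"grip":-1},{"dp":[0,0,0],"rot":[0,0,0],"grip":-1}]' 80
python3 -m inch '[{"dp":[0.5,0,0],"rot":[0,0,0],"grip":-1},{"dp":[1,0,0],"rot":[0,0,0],"grip":-1},{"dp":[1.5,0,0],"rot":[0,0,0],"grip":-1},{"dp":[2,0,0],"rot":[0,0,0],"grip":-1},{"dp":[2.5,0,0],"rot":[0,0,0],"grip":-1}]'
```

```text
time_s: 8.5
eef_pos: [0.5868, -0.0613, 0.1597]
ee_rot: [0.0, 0.66, 0.751, -0.0]
force: [-4.0, -0.8, 6.9]
grip_width: 0.0194
finger_force: 78.0
time_s: 9.0
eef_pos: [0.5837, -0.0385, 0.1597]
ee_rot: [0.001, 0.66, 0.751, -0.001]
force: [-3.9, -6.1, 6.3]
grip_width: 0.0192
finger_force: 78.0
```

```bash
python3 -m inch '[{"dp":[0.5,0,0],"rot":[0,0,0],"grip":-1},{"dp":[1,0,0],"rot":[0,0,0],"grip":-1},{"dp":[1.4,0,0],"rot":[0,0,0],"grip":-1},{"dp":[1.8,0,0],"rot":[0,0,0],"grip":-1},{"dp":[1.8,0,0],"rot":[0,0,0],"grip":-1}]'
python3 -m inch '[{"dp":[0.1,0,0],"rot":[0,0,0],"grip":-1},{"dp":[0.3,0,0],"rot":[0,0,0],"grip":-1},{"dp":[0.4,0,0],"rot":[0,0,0],"grip":-1},{"dp":[0.5,0,0],"rot":[0,0,0],"grip":-1},{"dp":[0.5,0,0],"rot":[0,0,0],"grip":-1}]'
```

```text
time_s: 9.5
eef_pos: [0.5811, -0.0199, 0.1597]
ee_rot: [0.001, 0.66, 0.751, -0.001]
force: [-5.0, -3.7, 6.5]
grip_width: 0.0198
finger_force: 78.1
time_s: 10.0
eef_pos: [0.5806, -0.0157, 0.1597]
ee_rot: [0.001, 0.66, 0.751, -0.001]
force: [-6.0, -5.7, 7.3]
grip_width: 0.0196
finger_force: 78.2
```

```bash
python3 -m inch '[{"dp":[0.1,0,0],"rot":[0,0,0],"grip":-1},{"dp":[0.2,0,0],"rot":[0,0,0],"grip":-1},{"dp":[0.3,0,0],"rot":[0,0,0],"grip":-1},{"dp":[0.3,0,0],"rot":[0,0,0],"grip":-1}]'
python3 -m inch '[{"dp":[0.1,0,0],"rot":[0,0,0],"grip":-1},{"dp":[0.2,0,0],"rot":[0,0,0],"grip":-1},{"dp":[0.2,0,0],"rot":[0,0,0],"grip":-1}]'
```

```text
time_s: 10.4
eef_pos: [0.5803, -0.0138, 0.1597]
ee_rot: [0.001, 0.661, 0.751, -0.001]
force: [-4.1, -9.3, 7.2]
grip_width: 0.0196
finger_force: 78.2
time_s: 10.7
eef_pos: [0.5802, -0.0134, 0.1597]
ee_rot: [0.002, 0.661, 0.75, -0.002]
force: [-4.3, -13.0, 6.8]
grip_width: 0.0197
finger_force: 78.1
```

```bash
python3 -m inch '[{"dp":[0.1,0,0],"rot":[0,0,0],"grip":-1},{"dp":[0.2,0,0],"rot":[0,0,0],"grip":-1},{"dp":[0.3,0,0],"rot":[0,0,0],"grip":-1},{"dp":[0.3,0,0],"rot":[0,0,0],"grip":-1}]'
python3 -m inch '[{"dp":[0.1,0,0],"rot":[0,0,0],"grip":-1},{"dp":[0.2,0,0],"rot":[0,0,0],"grip":-1},{"dp":[0.3,0,0],"rot":[0,0,0],"grip":-1},{"dp":[0.3,0,0],"rot":[0,0,0],"grip":-1}]'
```

```text
time_s: 11.1
eef_pos: [0.5801, -0.0129, 0.1597]
ee_rot: [0.003, 0.662, 0.75, -0.003]
force: [-1.9, -19.3, 6.6]
grip_width: 0.0194
finger_force: 78.1
time_s: 11.5
eef_pos: [0.5801, -0.0124, 0.1597]
ee_rot: [0.004, 0.663, 0.749, -0.004]
force: [-1.2, -26.4, 5.1]
grip_width: 0.0196
finger_force: 78.1
```

```bash
python3 -m inch '[{"dp":[-0.3,0,0],"rot":[0,0,0],"grip":-1},{"dp":[-0.6,0,0],"rot":[0,0,0],"grip":-1},{"dp":[-0.6,0,0],"rot":[0,0,0],"grip":-1}]'
python3 -m inch '[{"dp":[0,0,0],"rot":[0,0,0],"grip":0},{"dp":[0,0,0],"rot":[0,0,0],"grip":0.7},{"dp":[0,0,0],"rot":[0,0,0],"grip":0.8},{"dp":[0,0,0],"rot":[0,0,0],"grip":0.8}]'
python3 -m inch '[{"dp":[0,0,-2],"rot":[0,0,0],"grip":0.8},{"dp":[0,0,-5],"rot":[0,0,0],"grip":0.8},{"dp":[-4,0,-8],"rot":[0,0,0],"grip":0.8},{"dp":[-8,0,-9],"rot":[0,0,0],"grip":0.8},{"dp":[-12,0,-9],"rot":[0,0,0],"grip":0.8}]'
python3 - <<'E'
from h import *
np.set_printoptions(precision=4,suppress=True)
t=read_camera("top");s=read_camera("scene");
b=blob(s,(255,210,345,300),(-6,140,60),(6,255,255));print(b)
for p in[b[0],*b[1]]:
    w=onz("scene",p,.118);v=w-[.564,.1075,0];print(w,"y",v@[-.127,.992,0],"x",v@[.992,.127,0])
A=cv2.resize(t[180:240,160:310],None,fx=5,fy=5,interpolation=2)[:295];B=cv2.resize(s[215:300,230:380],None,fx=3.5,fy=3.5,interpolation=2)
o=np.zeros((600,750,3),np.uint8);o[:295]=A;o[300:300+B.shape[0],:525]=B;cv2.imwrite("pics/seat.png",o[:,:,::-1])
E
```

```text
time_s: 11.8
eef_pos: [0.5802, -0.0129, 0.1597]
ee_rot: [0.001, 0.661, 0.75, -0.002]
force: [-3.0, -11.5, 7.4]
grip_width: 0.0199
finger_force: 78.2
time_s: 12.2
eef_pos: [0.5803, -0.0081, 0.1589]
ee_rot: [-0.0, 0.66, 0.752, 0.0]
force: [-1.3, 0.0, -0.3]
grip_width: 0.0762
finger_force: 0.0
time_s: 12.7
eef_pos: [0.5969, -0.1286, 0.2514]
ee_rot: [0.002, 0.659, 0.752, 0.001]
force: [0.7, -0.3, 0.0]
grip_width: 0.0771
finger_force: 0.0
(array([312.3457, 265.9588]), array([[297.0882, 256.8529],
       [327.6765, 275.2059]], dtype=float32), 243)
[0.5682 0.1099 0.118 ] y 0.001862927378433215 x 0.004427190095298928
[0.5752 0.0649 0.118 ] y -0.043674459182811945 x 0.005690903619937567
[0.5616 0.1536 0.118 ] y 0.04607131429121148 x 0.0034395152618583607
```

View pics/seat.png

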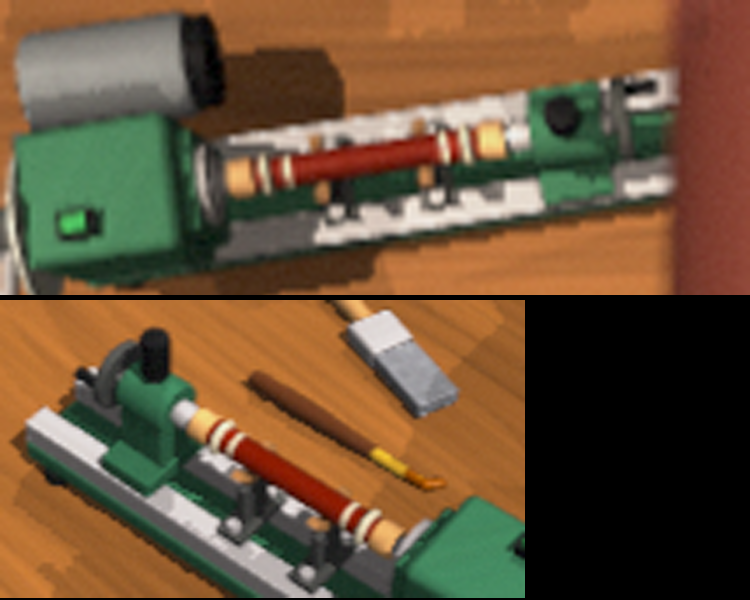

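The rod sits between both centres, clear of the rests, and the tailstock holds. Now the lever.

```bash
python3 - <<'E'
from h import *
t=read_camera("top");a=blob(t,(262,194,284,212),(0,0,0),(180,255,35));print(a[0],a[2],onz("top",a[0],.176))
E
python3 go.py .4222 .3487 .23 97.3
```

```text
[272.81818182 203.36363636] 22 [ 0.57785806 -0.0149666   0.176     ]
dp [ 49.76 -11.23   1.83] rot [-0.03  0.02 -0.15]
t 12.85 p [ 0.6  -0.13  0.25] w 0.07680445656575301 F [0.23 0.89 0.08] ff 0.0
```

```bash
python3 -m inch '[{"dp":[4.5,-1,0],"rot":[0,0,0],"grip":0.8},{"dp":[9,-2,0],"rot":[0,0,0],"grip":0.8},{"dp":[13.5,-3,0],"rot":[0,0,0],"grip":0.8},{"dp":[18,-4,0],"rot":[0,0,0],"grip":0.8},{"dp":[22.5,-5,0],"rot":[0,0,0],"grip":0.8}]'
python3 -m inch '[{"dp":[4.5,-1,0],"rot":[0,0,0],"grip":0.8},{"dp":[9,-2,0],"rot":[0,0,0],"grip":0.8},{"dp":[13.5,-3,0],"rot":[0,0,0],"grip":0.8},{"dp":[18,-4.5,0],"rot":[0,0,0],"grip":0.8},{"dp":[22.5,-6,0],"rot":[0,0,0],"grip":0.8}]'
python3 go.py .4222 .3487 .22 97.3
```

```text
time_s: 13.35
eef_pos: [0.5155, 0.0921, 0.2488]
ee_rot: [-0.0, 0.659, 0.752, 0.0]
force: [1.6, -0.4, 0.1]
grip_width: 0.077
finger_force: 0.0
time_s: 13.85
eef_pos: [0.4262, 0.307, 0.2489]
ee_rot: [0.0, 0.659, 0.752, 0.0]
force: [1.1, 0.3, 0.2]
grip_width: 0.0771
finger_force: 0.0
dp [4.19 0.15 2.9 ] rot [ 0.01 -0.01  0.24]
t 13.85 p [0.43 0.31 0.25] w 0.07708569625168904 F [1.1  0.25 0.24] ff 0.0
```

```bash
python3 -m inch '[{"dp":[3.2,0.1,1],"rot":[0,0,0.2],"grip":0.8},{"dp":[4.2,0.1,2],"rot":[0,0,0.2],"grip":0.8},{"dp":[4.2,0.1,2.9],"rot":[0,0,0.2],"grip":0.8},{"dp":[4.2,0.1,2.9],"rot":[0,0,0.2],"grip":0.8}]'
python3 go.py .4222 .3487 .1415 97.3
```

```text
time_s: 14.25
eef_pos: [0.4235, 0.3448, 0.2181]
ee_rot: [-0.0, 0.661, 0.75, -0.001]
force: [-0.5, -0.1, -0.6]
grip_width: 0.0766
finger_force: 0.0
dp [ 0.42 -0.06  7.66] rot [-0.15  0.09 -0.07]
t 14.25 p [0.42 0.34 0.22] w 0.07662199729343305 F [-0.54 -0.07 -0.56] ff 0.0
```

```bash
python3 -m inch '[{"dp":[0.2,0,2],"rot":[0,0,0],"grip":0.8},{"dp":[0.4,0,4],"rot":[0,0,0],"grip":0.8},{"dp":[0.4,0,6],"rot":[0,0,0],"grip":0.8},{"dp":[0.4,0,7.6],"rot":[0,0,0],"grip":0.8},{"dp":[0.4,0,7.6],"rot":[0,0,0],"grip":0.8}]'
python3 -m inch '[{"dp":[0,0,0],"rot":[0,0,0],"grip":-0.2},{"dp":[0,0,0],"rot":[0,0,0],"grip":-1},{"dp":[0,0,0],"rot":[0,0,0],"grip":-1},{"dp":[0,0,0],"rot":[0,0,0],"grip":-1},{"dp":[0,0,0],"rot":[0,0,0],"grip":-1}]' 80
python3 go.py .4222 .3487 .1415 97.3
```

```text
time_s: 14.75
eef_pos: [0.4233, 0.3479, 0.142]
ee_rot: [-0.0, 0.662, 0.75, -0.002]
force: [0.3, 0.6, -0.2]
grip_width: 0.0769
finger_force: 0.0
time_s: 15.25
eef_pos: [0.4187, 0.3499, 0.1436]
ee_rot: [-0.002, 0.66, 0.751, -0.004]
force: [-19.0, -7.3, 10.1]
grip_width: 0.0152
finger_force: 77.9
dp [-0.16  0.33  0.21] rot [-0.44  0.15  0.09]
t 15.25 p [0.42 0.35 0.14] w 0.015167756332072619 F [-19.03  -7.25  10.08] ff 77.85879492759705
```

```bash
python3 -m inch '[{"dp":[0,-0.4,0],"rot":[0,0,0],"grip":-1},{"dp":[0,-0.7,0.9],"rot":[0,0,0],"grip":-1},{"dp":[0,-0.9,1.9],"rot":[0,0,0],"grip":-1},{"dp":[0,-1.05,2.8],"rot":[0,0,0],"grip":-1},{"dp":[0,-1.1,3.7],"rot":[0,0,0],"grip":-1}]'
python3 go.py .4222 .3487 .066 97.3
```

```text
time_s: 15.75
eef_pos: [0.4124, 0.349, 0.1075]
ee_rot: [0.0, 0.661, 0.75, 0.0]
force: [-7.7, -4.7, 18.9]
grip_width: 0.0149
finger_force: 85.3
dp [-0.16  0.96  4.15] rot [ 0.05  0.   -0.03]
t 15.75 p [0.41 0.35 0.11] w 0.0149053208167072 F [-7.65 -4.71 18.89] ff 85.31247854232788
```

```bash
python3 -m inch '[{"dp":[0,0.05,0.9],"rot":[0,0,0],"grip":-1},{"dp":[0,0.2,1.8],"rot":[0,0,0],"grip":-1},{"dp":[0,0.4,2.7],"rot":[0,0,0],"grip":-1},{"dp":[0,0.6,3.5],"rot":[0,0,0],"grip":-1},{"dp":[0,0.75,4.2],"rot":[0,0,0],"grip":-1}]'
python3 -m inch '[{"dp":[0,0,0],"rot":[0,0,0],"grip":-1},{"dp":[0,0,0],"rot":[0,0,0],"grip":-1},{"dp":[0,0,0],"rot":[0,0,0],"grip":-1}]'
python3 go.py .4222 .3487 .066 97.3
```

```text
time_s: 16.25
eef_pos: [0.419, 0.3501, 0.0648]
ee_rot: [-0.0, 0.661, 0.751, -0.0]
force: [-6.7, -2.2, 13.7]
grip_width: 0.0156
finger_force: 92.9
time_s: 16.55
eef_pos: [0.4188, 0.35, 0.0653]
ee_rot: [-0.0, 0.66, 0.751, -0.001]
force: [-8.3, -3.2, 10.4]
grip_width: 0.0156
finger_force: 92.4
dp [-0.18  0.32 -0.07] rot [-0.06  0.02  0.03]
t 16.55 p [0.42 0.35 0.07] w 0.015557570271859913 F [-8.25 -3.23 10.43] ff 92.37655878067017
```

```bash
python3 -m inch '[{"dp":[0,0,0.1],"rot":[0,0,0],"grip":-1},{"dp":[0,0,0.1],"rot":[0,0,0],"grip":-1},{"dp":[0,0,0.1],"rot":[0,0,0],"grip":-1},{"dp":[0,0,0.1],"rot":[0,0,0],"grip":-1},{"dp":[0,0,0.1],"rot":[0,0,0],"grip":-1}]'
python3 - <<'E'
from h import *
s=read_camera("scene");o=cv2.resize(s[200:345,240:475],None,fx=3.4,fy=3.4,interpolation=2);print(proj("scene",np.array([.4187,.342,.076])),o.shape);cv2.imwrite("pics/lever.png",o[:,:,::-1])
b=blob(s,(255,210,345,300),(-6,140,60),(6,255,255));print(b[0])
E
```

```text
time_s: 17.05
eef_pos: [0.4191, 0.3501, 0.0645]
ee_rot: [-0.0, 0.661, 0.751, -0.0]
force: [-7.9, -2.9, 11.1]
grip_width: 0.0156
finger_force: 92.5
[428.29421816 301.45026364] (493, 799, 3)
[312.53305785 266.09090909]
```

View pics/lever.png

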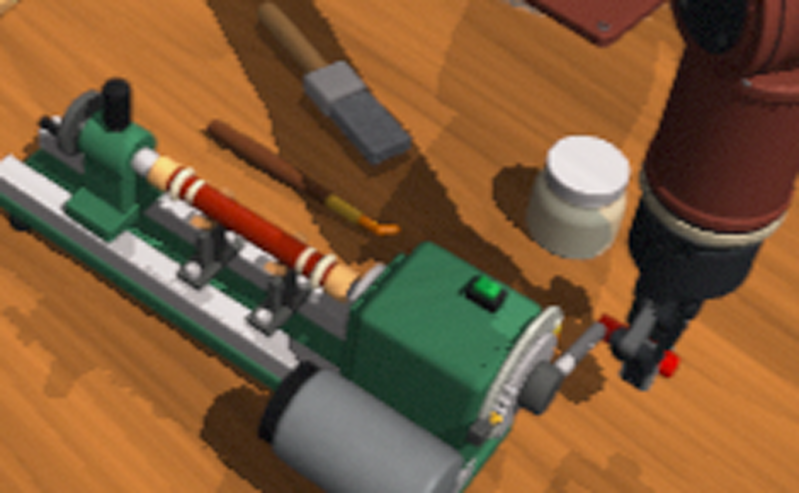

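The handle is held at about scene px (428,302), where it should be at the third click. The rod is unmoved between the centres.

```bash
python3 -c "
from workcell import order; print(order.sign_off())"
```

```text
the job is handed in; nothing more can be done
None
```

The job is handed in at about 17 s of the 61 s allowed, verdict not shown: the red colonnette is seated on both centres clear of the rests with the tailstock released, the lever is held near its third click (about 11 N up on the tool), and the gilded colonnette and burnisher looked unmoved by eye.

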